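# Find the flush release and open the charger's battery bay

### The arm

A 6-joint arm with a two-finger parallel gripper is mounted at the origin on a cart in front of the work surface, level with it; the furniture and walls round the work are solid. World frame = base frame: x ahead of the robot, y to its left, z up, the work surface at z = 0. Lengths are in m, angles in rad, forces in N, time in s.
With the tool pointing down it reaches from about 0.3 to 0.775 m from the base axis. Payload 14.6 kg.
Tool frame: the origin (TCP) lies midway between the tips of the shut fingers; the grasp point (between the pads) lies 19 mm behind it (ctrl.grip_depth is the z of the grasp point in the tool frame, in m); z points along the fingers, y is the line along which they close (so a half turn about z gives the same grasp; the last joint's range is limited). The gripper opens to 94 mm and grips with 3 to 60 N. Pads are 16 mm wide; open, the fingers measure 119 mm over their backs; the gripper's body (75 mm by 177 mm) begins 78 mm behind the grasp point.
Start: joints at [1.218, 0.3, 1.521, -0, 1.321, -0.067], TCP at [0.155, 0.528, 0.205] pointing down, gripper open.
Joint ranges: [-3.03, 3.03], [-0.79, 2.21], [0.23, 2.52], [-1.04, 4.18], [0, 3.07], [-2.55, 2.55]. Speed limits (rad/s): [2.22, 2.22, 2.57, 3.14, 3.14, 3.14].

### API

Orientations are given as [roll, pitch, yaw] about the fixed x, y, z axes, in that order (R = Rz(yaw) Ry(pitch) Rx(roll)).
In Python, from station import ctrl gives the robot as it stands. The module is installed in compiled form; this text tells all that it offers.
- The arm moves only by the tool carry_out, never from a script. Its argument "commands" is a list of rows, each a list of 3 entries, a list of its own where there are three numbers: the closure, from 0 (fully open) to 1 (shut), then the shift along the tool's x, y, z in mm, then the turn, a rotation vector about the tool's x, y, z in rad. In form: [[gripper, [tx, ty, tz], [wx, wy, wz]], ...]. A call has 1 to 10 rows; each row shifts and turns the commanded pose from where the row before left it, along the tool's axes as they then stand; what a row does not reach is not made up. A row lasts 1/8 s, in which the tool goes at most 62.5 mm and 10.7 degrees, less where a joint would pass 70% of its speed; a pose out of reach is approached as far as the arm can. A call with a gripper value outside its range is refused whole. The fingers move at their own pace and stop on an object; "squeeze" is the grip in N (left out, the last holds). Time passes only in rows, so rows that do not move let the fingers close. It gives the time, the measured TCP pose, the force, the opening and the grip force at its end, in the units of the state.
- ctrl.get_obs(): the state, without advancing time (a new reading comes with each control period).
- ctrl.camera(name): name is "side" or "top" or "wrist"; returns a dict with "img" (480x640x3 uint8, blue, green, red), "camera_matrix" (3x3 intrinsics, pixels), "rvec" (rotation vector, rad) and "tvec" (3), from world to camera coordinates, as OpenCV has them. Camera axes: x right, y down, z forward; pixel columns grow to the right and rows downward; lengths in m; the calibration is good to about 2 mm. A picture is of the moment at which its call begins. There is no depth.
- ctrl.hand_in(): hands the job in; it is judged then, once.
Trained networks look in the newest picture that a camera, given by its name, has taken for a name from the list of things; names that differ only in an ending like _2 or _b are one class to them, and where a whole thing is asked for, a point or a joint stands for the part that bears it (a point fixed in the world has none). Each returns a list of dicts, best first, with "score" (0 to 1); they miss things now and then, are a little off and sometimes report something else, mostly with a low value. They report only what shows in the picture. A call takes as long as a camera call.
- ctrl.outline_of(thing, camera): "region" (480x640 bool, what is visible of it).
- ctrl.place_of(thing, camera): "at" ([x, y, z] in m, in world coordinates, good to about 4 mm: a listed point, or the origin of a listed thing).
The state is a dict: "time_s": time; "qpos": joint angles; "joint_vel": joint speeds; "tau": joint torques, N m; "ee_pos": TCP position; "eef_rot": TCP orientation; "force": force on the tool from outside, world axes, zero at the start; "moment": the same for the moment, N m; "grip_width": finger opening in m; "grip_force": force on a finger pad.
Only numpy, scipy, OpenCV 4.12 (cv2) and the standard library are available. Lean on these libraries where they do the work, as an engineer would, in place of code of your own. Each camera call takes 0.05 s, during which the arm holds its last target. There are 200 camera calls.

### The job

Open the battery bay of the bench charger: feel along the flat black strip in front of its lid for the flush release pad and press the pad home, so that the lid springs ajar. Then push the lid up and over with a finger until it lies back on its stop, and draw the hand clear. Leave the battery pack sitting in the bay and everything else where it is.

Things in the scene. Friction and masses are not known exactly. Their poses are not given: they have to be found in the camera images.
- charger: Bench battery charger: heavy grey case, black rubber corners, does not move; 240 (own x, front to back) x 380 (own y) x 110 mm high. Origin: centre of its underside. x points to its back, away from the robot, z up; turned up to 0.25 rad. In its top deck (z = 110 mm): a flat black strip along the front, behind it the grey bay lid. Fan louvres on the right end, a tape measure on the left.
- strip_mid (a point): Middle of the flat, rigid black strip's surface (charger x -85, y 0, z 108.5 mm). The strip is 52 mm wide (charger x -111 to -59), seen from y -85 to +85, sunk 1.5 mm below the deck; a 3.5 mm wide web parts it from the lid. The release pad's centre is on the strip's centre line, up to 50 mm to either side of this point along charger y; where differs every time and is not given.
- release_pad (a joint): Pad in the strip, same black plastic, 35 (charger x) x 50 mm (y), 1 mm seam round it, face 1.5 mm below the strip. Value: how far it is pressed, 0 to 0.005 m; the catch lets go by 0.0035. Sprung: gives at 2.4 N, fully down at 5.4 N, rises when let go. To find it press lightly along the strip every 20 mm: the strip is hard, over the pad the tips sink 1.5 to 6.5 mm lower. Tips must fit its outline.
- lid (a joint): Grey lid of the bay, 135 (charger x) x 160 mm (y), 9 mm thick, 0.16 kg, hinged along its far edge. Value: angle in rad; 0 shut, level with the deck; it swings up and away from the robot to a stop at 1.92, leaning back. A catch holds it shut until the pad is pressed; then a spring swings it up to 1.0 and keeps it there. From there it moves freely, lightly damped; past 1.65 it sinks to its stop.
- lid_edge (a point): Middle of the lid's front edge, half-way through its thickness; moves with the lid. Shut: charger x -54, z 105 mm; sprung ajar: charger x about +4, 110 mm above the deck, so that a finger pushing it level toward the back swings it up and over. A steel hook, 20 mm wide, hangs 22 mm below the lid's underside, 4 to 14 mm behind this edge.
- lid_hinge (a point): Middle of the lid's hinge line: charger x 81, y 0, z 110 mm. Does not move.
- pack: Cordless-tool battery, black, 76 x 118 x 64 mm, 0.62 kg, loose in the bay under the lid; its top is 24 mm below the deck. Origin: centre of its underside. It must stay there.
- tape_measure: Yellow tape measure, 68 x 102 x 36 mm, lying loose on the left end of the charger's deck. Origin: centre of its underside. Leave it alone.
- spare_pack: A second battery pack of the same kind on the table to the right of the charger. Leave it alone.
- driver_red: Screwdriver with a red handle, 219 mm long, on the table at the right. Leave it alone.

How it is judged:
On the way, in this order (a step that is already met when the one before it is completed fails the run):
1. the release pad is pressed in, with the lid not yet pushed open (value of joint release_pad above 0.0022 m and value of joint lid below 1.2 rad), for 0.05 s.
2. the lid is pushed up past the upright (value of joint lid above 1.6 rad), for 0.1 s.
At the end, for the whole second after the job is handed in: The lid lies back on its stop (over 1.82 of 1.92 rad), the release pad has come up again (less than 1.5 mm down), the pack still sits in the bay within 15 mm of where it was and at rest, and the tape measure within 25 mm (value of joint lid above 1.82 rad and value of joint release_pad below 0.0015 m and distance of pack from where it was at the start of the episode below 0.015 m and distance of tape_measure from where it was at the start of the episode below 0.025 m and linear speed of pack below 0.02 m/s); the robot touches nothing.
It fails at once if the battery pack is lifted or shifted more than 15 mm (distance of pack from where it was at the start of the episode above 0.015 m).
It fails at once if a bystander is moved more than 25 mm (distance of any of tape_measure, spare_pack, driver_red from where it was at the start of the episode above 0.025 m).
It also fails if it takes over 51 s, if anything falls off the work surface, if the arm or the gripper's body presses on something with over 40 N, if the wrist force passes 120 N, or if a joint passes its speed limit or range.

## Working session

There is one attempt and no reset: what is moved stays moved. The work goes in short steps, Python scripts to look and compute and a tool call to move; the robot and the scene stay as the last step left them, time stands still between calls to the robot, and variables do not carry over. Pictures are saved under pics/ and viewed, at most 10 in all, crops included, and the job is handed in when it is done.

Besides the shell and the picture viewer there is one more tool, called after "Emit:" in YAML: its name, and indented under it one key for each argument. carry_out: Moves the arm, as the interface text tells. Its arguments: {"type":"object","properties":{"commands":{"type":"array","items":{"type":"array"}},"squeeze":{"type":"number"}},"required":["commands"]}

```bash
mkdir -p pics
cat > h.py <<'E'
import numpy as np, cv2
from station import ctrl
from scipy.spatial.transform import Rotation as R
def snap(c,f=None):
    d=ctrl.camera(c)
    if f: cv2.imwrite('pics/'+f,d['img'])
    return d
def proj(d,p):
    return cv2.projectPoints(np.array(p,float).reshape(-1,3),d['rvec'],d['tvec'],d['camera_matrix'],None)[0].reshape(-1,2)
E
python3 - <<'E'
from h import *
o=ctrl.get_obs();print(o)
for c in('top','side'):
    d=snap(c,c+'0.png')
    for t in('charger','strip_mid','lid_edge','lid_hinge','pack','tape_measure','spare_pack'):
        print(c,t,[(np.round(r['at'],4),round(r['score'],2)) for r in ctrl.place_of(t,c)[:2]])
E
```

```text
{'time_s': 0.0, 'qpos': array([ 1.21837445e+00,  3.00423347e-01,  1.52160822e+00,  1.64325687e-05,
        1.32072338e+00, -6.66054302e-02]), 'joint_vel': array([-0.00016233,  0.00241958,  0.00076457,  0.00141854, -0.00020912,
       -0.0015694 ]), 'tau': array([ 7.18983938e-04, -5.31808376e+01, -3.52740490e+01,  7.08535127e-02,
        2.45311571e-02, -8.36211211e-05]), 'ee_pos': array([0.15497221, 0.52742381, 0.20490105]), 'eef_rot': array([-3.14043400e+00, -9.32392228e-05,  2.85577207e+00]), 'force': array([ 0.30704256,  0.93243969, -0.32118692]), 'moment': array([-0.04603564, -0.02733127,  0.0059514 ]), 'grip_force': 0.0, 'grip_width': 0.09407226456576777}
top charger [(array([ 0.5881,  0.0667, -0.0026]), 0.56), (array([0.6666, 0.1945, 0.108 ]), 0.23)]
top strip_mid [(array([0.5041, 0.0829, 0.1092]), 0.55)]
top lid_edge [(array([0.5343, 0.0785, 0.109 ]), 0.63)]
top lid_hinge [(array([0.668 , 0.0536, 0.1135]), 0.6)]
top pack []
top tape_measure [(array([0.6626, 0.1943, 0.1108]), 0.66)]
top spare_pack [(array([ 0.6773, -0.4248, -0.0011]), 0.93)]
side charger [(array([ 0.5861,  0.0673, -0.0061]), 0.63)]
side strip_mid []
side lid_edge [(array([0.5329, 0.0752, 0.1042]), 0.66)]
side lid_hinge [(array([0.6631, 0.0552, 0.1125]), 0.75)]
side pack []
side tape_measure [(array([0.6655, 0.2001, 0.1093]), 0.78)]
side spare_pack [(array([ 0.6724, -0.4226,  0.0026]), 0.69)]
```

Run:
```python
from h import *
# fit planar pose from network points
loc=np.array([[0,0],[-85,0],[-54,0],[81,0],[0,0],[-54,0],[81,0]])/1e3
w=np.array([[.5881,.0667],[.5041,.0829],[.5343,.0785],[.668,.0536],[.5861,.0673],[.5329,.0752],[.6631,.0552]])
a=loc-loc.mean(0);b=w-w.mean(0)
yaw=np.arctan2((a[:,0]*b[:,1]-a[:,1]*b[:,0]).sum(),(a*b).sum())
c,s=np.cos(yaw),np.sin(yaw);M=np.array([[c,-s],[s,c]]);t=w.mean(0)-M@loc.mean(0)
print(yaw,t)
L=[(-120,-190,110),(120,-190,110),(120,190,110),(-120,190,110),(-111,-85,108.5),(-59,-85,108.5),(-59,85,108.5),(-111,85,108.5),(-54,-80,110),(81,-80,110),(81,80,110),(-54,80,110)]
P=np.array([[*(M@np.array(p[:2])/1e3+t),p[2]/1e3] for p in L])
ims=[]
for k in('top','side'):
    d=snap(k);q=proj(d,P).astype(np.int32).reshape(3,4,2)
    im=d['img'].copy();im2=im.copy()
    for z in q: cv2.polylines(im,[z],True,(0,0,255),1)
    cv2.imwrite(f'pics/{k}1.png',im)
```

```text
-0.17195637301558384 [0.58673469 0.06772794]
```

View pics/top1.png

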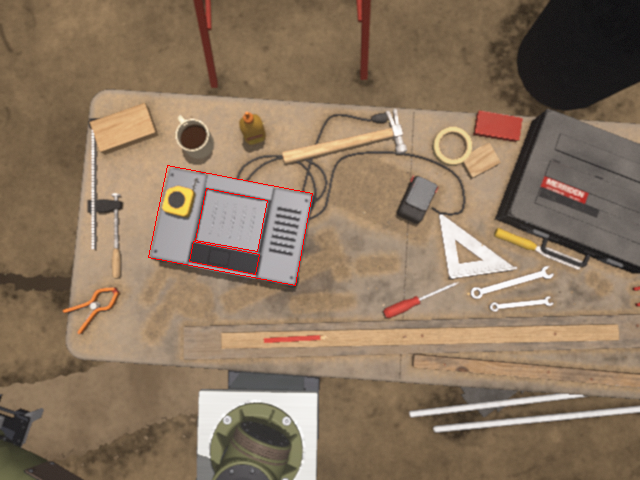

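View pics/side1.png

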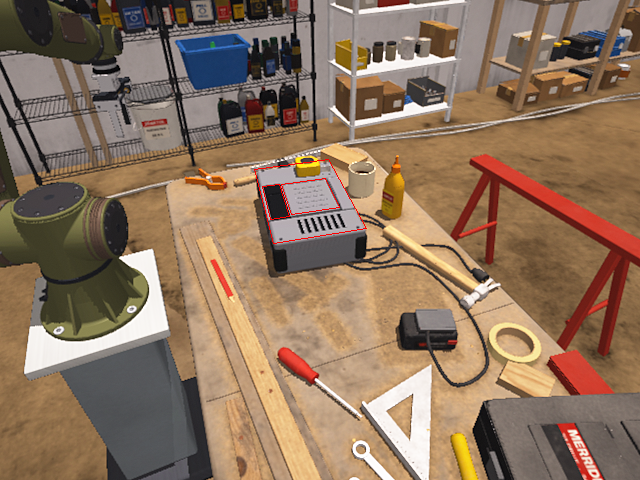

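Overlay matches the charger in both views (deck corners at px 168,167 / 312,193 / 296,285 / 149,257 in the top view; strip around 226,258). Moving over it.

Emit:
carry_out:
  commands:
    - [1, [-40, -28, 0], [0, 0, 0]]
    - [1, [-46, -33, 0], [0, 0, 0]]
    - [1, [-46, -33, 0], [0, 0, 0]]
    - [1, [-46, -33, 0], [0, 0, 0]]
    - [1, [-46, -33, 0], [0, 0, 0]]
    - [1, [-46, -33, 0], [0, 0, 0]]
    - [1, [-46, -33, 0], [0, 0, 0]]
    - [1, [-46, -33, 0], [0, 0, 0]]
    - [1, [-46, -33, 0], [0, 0, 0]]
    - [1, [-40, -26, 0], [0, 0, -0.114]]
  squeeze: 10

```text
time_s: 2.15
ee_pos: [0.4963, 0.0944, 0.2056]
eef_rot: [3.141, 0.0, 2.971]
force: [0.4, 0.3, 0.1]
grip_width: 0.0006
grip_force: 0.0
```

```bash
cat >> h.py <<'E'
yaw=-0.172; t=np.array([.58673,.06773]); c,s=np.cos(yaw),np.sin(yaw); M=np.array([[c,-s],[s,c]])
def st():
    o=ctrl.get_obs();p=o['ee_pos'];l=M.T@(p[:2]-t)
    print('t',round(o['time_s'],2),'charger xyz mm',np.round([*l*1e3,p[2]*1e3],1),'rot',np.round(o['eef_rot'],3),'F',np.round(o['force'],1),'w',round(o['grip_width'],4))
    return o
def to(x,y,z,yw=np.pi-.172):
    o=st();Rt=R.from_euler('xyz',o['eef_rot']);p=[*(M@np.array([x,y])/1e3+t),z/1e3]
    print('shift',np.round(Rt.inv().apply(np.array(p)-o['ee_pos'])*1e3,1),'turn',np.round((Rt.inv()*R.from_euler('xyz',[np.pi,0,yw])).as_rotvec(),3))
E
python3 - <<'E'
from h import *
to(-85,40,118)
E
```

```text
t 2.15 charger xyz mm [-93.7  10.8 205.6] rot [3.141 0.    2.971] F [0.4 0.3 0.1] w 0.0006
shift [-8.7 29.2 87.6] turn [0.    0.    0.001]
```

Run:
```python
from h import *
d=snap('wrist')
P=[[*(M@np.array(p)/1e3+t),.1085] for p in [(-111,-85),(-59,-85),(-59,85),(-111,85)]]
q=proj(d,P);print(np.round(q))
im=cv2.convertScaleAbs(d['img'],alpha=2.5,beta=20)
cv2.polylines(im,[q.astype(np.int32)],True,(0,0,255),1)
cv2.imwrite('pics/w0.png',im)
```

```text
[[195. 218.]
 [200. 278.]
 [404. 279.]
 [408. 218.]]
```

View pics/w0.png

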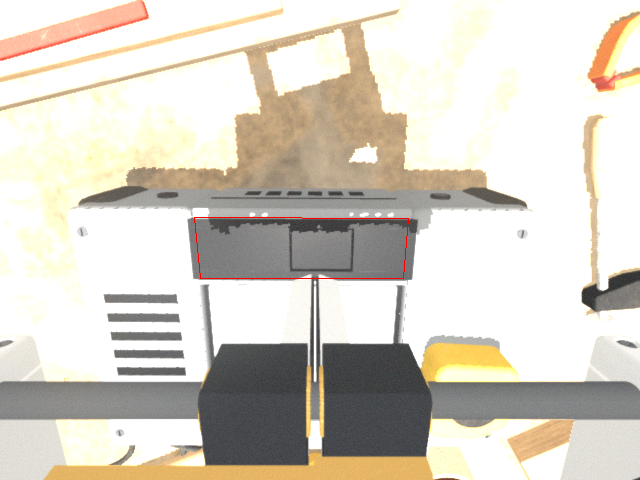

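The wrist view shows the black strip (px 191–413, rows 219–279) with a seam rectangle at px 290–353, rows 230–271. That puts the pad at about charger y = +15 mm. I'll check by feel, touching there and then on the strip beside it.

Emit:
carry_out:
  commands:
    - [1, [-5, 4, 40], [0, 0, 0]]
    - [1, [-3.7, 0, 40], [0, 0, 0]]
    - [1, [0, 0, 10], [0, 0, 0]]
    - [1, [0, 0, 2], [0, 0, 0]]
    - [1, [0, 0, 2], [0, 0, 0]]
    - [1, [0, 0, 1], [0, 0, 0]]
    - [1, [0, 0, 1], [0, 0, 0]]
    - [1, [0, 0, 0], [0, 0, 0]]

```text
time_s: 3.2
ee_pos: [0.5045, 0.0987, 0.1096]
eef_rot: [3.142, 0.0, 2.97]
force: [0.3, -0.4, 1.0]
grip_width: 0.0006
grip_force: 0.0
```

Run:
```python
from h import *
to(-85,15,106)
```

```text
t 3.2 charger xyz mm [-86.3  16.5 109.6] rot [3.142 0.    2.97 ] F [ 0.3 -0.4  1. ] w 0.0006
shift [-1.3 -1.5  3.6] turn [0. 0. 0.]
```

Emit:
carry_out:
  commands:
    - [1, [-1, -1.5, 1], [0, 0, 0]]
    - [1, [0, 0, 1], [0, 0, 0]]
    - [1, [0, 0, 0], [0, 0, 0]]

```text
time_s: 3.58
ee_pos: [0.5052, 0.097, 0.1074]
eef_rot: [-3.142, -0.0, 2.97]
force: [-0.8, 1.2, 0.2]
grip_width: 0.0007
grip_force: 0.0
```

Emit:
carry_out:
  commands:
    - [1, [0, 0, 1], [0, 0, 0]]
    - [1, [0, 0, 0.5], [0, 0, 0]]
    - [1, [0, 0, 0], [0, 0, 0]]

```text
time_s: 3.95
ee_pos: [0.5053, 0.0971, 0.1061]
eef_rot: [-3.142, 0.0, 2.97]
force: [-0.1, -1.3, 3.9]
grip_width: 0.0006
grip_force: 1.6
```

Emit:
carry_out:
  commands:
    - [1, [0, 0, 1.5], [0, 0, 0]]
    - [1, [0, 0, 1], [0, 0, 0]]
    - [1, [0, 0, 1], [0, 0, 0]]
    - [1, [0, 0, 0], [0, 0, 0]]

```text
time_s: 4.45
ee_pos: [0.5053, 0.0971, 0.1025]
eef_rot: [-3.142, 0.0, 2.97]
force: [-0.6, -0.7, 4.9]
grip_width: 0.0007
grip_force: 2.5
```

Run:
```python
from h import *
st(); snap('side','s2.png')
for c in('side','top'):
    if c=='top': snap(c)
    print([(np.round(r['at'],3),round(r['score'],2)) for r in ctrl.place_of('lid_edge',c)[:2]])
```

```text
t 4.45 charger xyz mm [-85.3  15.  102.5] rot [-3.142  0.     2.97 ] F [-0.6 -0.7  4.9] w 0.0007
[(array([0.54 , 0.074, 0.154]), 0.61), (array([ 0.674, -0.422, -0.   ]), 0.28)]
[(array([0.544, 0.075, 0.17 ]), 0.85)]
```

Tips sank to 102.5 mm (strip 108.5), force 4.9 N, and the lid is rising. Holding briefly, then lifting clear and shifting off the hook line to y = -35.

Emit:
carry_out:
  commands:
    - [1, [0, 0, 0.3], [0, 0, 0]]
    - [1, [0, 0, 0], [0, 0, 0]]
    - [1, [0, 0, 0], [0, 0, 0]]
    - [1, [0, 0, -10], [0, 0, 0]]
    - [1, [5, -10, -30], [0, 0, 0]]
    - [1, [5, -20, -30], [0, 0, 0]]
    - [1, [0, -20, -30], [0, 0, 0]]
    - [1, [0, 0, 0], [0, 0, 0]]

```text
time_s: 5.65
ee_pos: [0.4875, 0.0489, 0.2044]
eef_rot: [3.141, 0.004, 2.969]
force: [-0.3, -0.6, -0.5]
grip_width: 0.0002
grip_force: 0.0
```

Run:
```python
from h import *
to(0,-35,202); snap('side','s3.png')
for c in('side','top'):
    if c=='top': snap(c)
    for r in ctrl.place_of('lid_edge',c)[:2]: print(np.round(M.T@(r['at'][:2]-t)*1e3),r['at'][2],round(r['score'],2))
```

```text
t 5.65 charger xyz mm [-94.5 -35.6 204.4] rot [3.141 0.004 2.969] F [-0.3 -0.6 -0.5] w 0.0002
shift [-94.5   0.7   2.7] turn [ 0.001  0.004 -0.001]
[2. 0.] 0.2197 0.91
[3. 0.] 0.2212 0.88
```

View pics/s3.png

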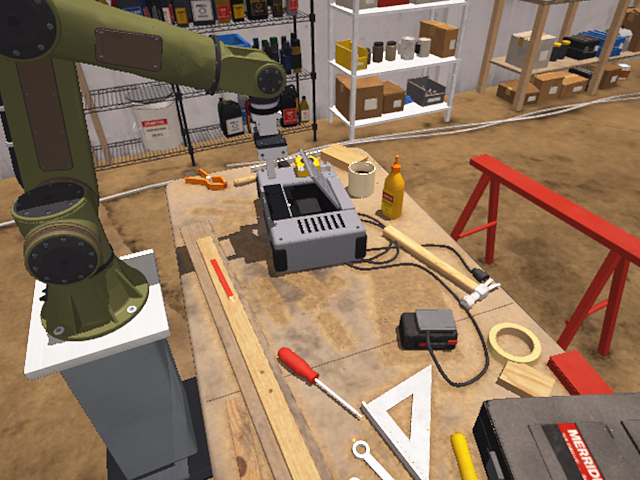

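The side view shows the lid ajar (edge around px 305,155) and the fingers in front of it. Both cameras put the edge at charger x of about 2, z 220. Pushing it back.

Emit:
carry_out:
  commands:
    - [1, [-30, 0, 3], [0, 0, 0]]
    - [1, [-30, 0, 0], [0, 0, 0]]
    - [1, [-10, 0, 0], [0, 0, 0]]
    - [1, [-10, 0, 0], [0, 0, 0]]
    - [1, [-10, 0, 0], [0, 0, 0]]
    - [1, [-10, 0, 0], [0, 0, 0]]
    - [1, [-10, 0, 0], [0, 0, 0]]
    - [1, [-10, 0, 0], [0, 0, 0]]

```text
time_s: 6.85
ee_pos: [0.6057, 0.0289, 0.1992]
eef_rot: [-3.142, 0.0, 2.97]
force: [-0.6, 1.3, 0.3]
grip_width: -0.0004
grip_force: 0.4
```

Emit:
carry_out:
  commands:
    - [1, [-10, 0, 0], [0, 0, 0]]
    - [1, [-10, 0, 0], [0, 0, 0]]
    - [1, [-10, 0, 0], [0, 0, 0]]
    - [1, [-10, 0, 0], [0, 0, 0]]
    - [1, [-10, 0, 0], [0, 0, 0]]
    - [1, [-10, 0, 0], [0, 0, 0]]
    - [1, [-10, 0, 0], [0, 0, 0]]

```text
time_s: 7.72
ee_pos: [0.6744, 0.017, 0.199]
eef_rot: [-3.142, -0.001, 2.97]
force: [-23.2, 3.2, 2.5]
grip_width: 0.0002
grip_force: 11.9
```

Run:
```python
from h import *
st(); snap('side','s4.png')
for c in('side','top'):
    if c=='top': snap(c)
    for r in ctrl.place_of('lid_edge',c)[:2]: print(np.round(M.T@(r['at'][:2]-t)*1e3),r['at'][2],round(r['score'],2))
```

```text
t 7.72 charger xyz mm [ 95.1 -35.  199. ] rot [-3.142e+00 -1.000e-03  2.970e+00] F [-23.2   3.2   2.5] w 0.0002
[119.  -3.] 0.2349 0.82
```

The lid is against its stop (23 N). Drawing back and up.

Emit:
carry_out:
  commands:
    - [1, [10, 0, 0], [0, 0, 0]]
    - [1, [20, 0, 0], [0, 0, 0]]
    - [1, [40, 0, 0], [0, 0, 0]]
    - [1, [50, 0, 0], [0, 0, 0]]
    - [1, [50, 0, 0], [0, 0, 0]]
    - [1, [30, 0, -20], [0, 0, 0]]
    - [1, [0, 0, -20], [0, 0, 0]]
    - [1, [0, 0, 0], [0, 0, 0]]
    - [1, [0, 0, 0], [0, 0, 0]]

```text
time_s: 9.05
ee_pos: [0.4768, 0.0512, 0.2383]
eef_rot: [-3.141, -0.001, 2.97]
force: [0.5, 0.1, -0.5]
grip_width: 0.0001
grip_force: 0.0
```

Run:
```python
from h import *
st(); snap('side','s5.png')
for c in('side','top'):
    if c=='top': snap(c)
    for r in ctrl.place_of('lid_edge',c)[:1]:
        l=M.T@(r['at'][:2]-t)*1e3; print(np.round(l),r['at'][2],round(r['score'],2))
    for k in('pack','tape_measure'):
        for r in ctrl.place_of(k,c)[:1]: print(k,np.round(r['at'],3),round(r['score'],2))
```

```text
t 9.05 charger xyz mm [-105.5  -35.1  238.3] rot [-3.141e+00 -1.000e-03  2.970e+00] F [ 0.5  0.1 -0.5] w 0.0001
[119.  -1.] 0.239 0.95
pack [0.589 0.064 0.021] 0.81
tape_measure [0.665 0.2   0.113] 0.64
[122.  -0.] 0.2425 0.7
pack [0.706 0.046 0.241] 0.55
tape_measure [0.666 0.194 0.109] 0.84
```

View pics/s5.png

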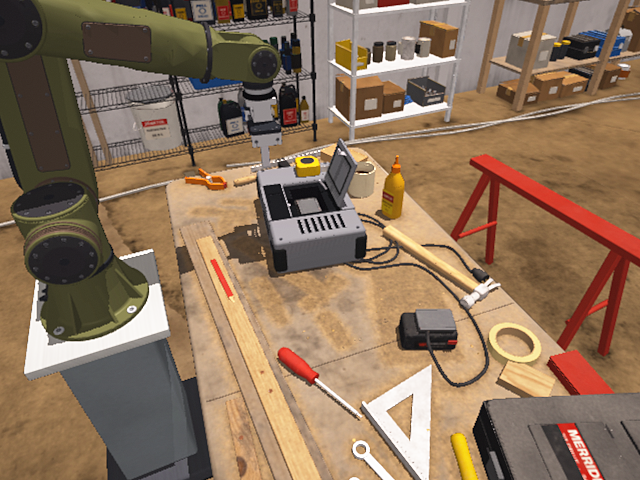

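The lid leans back at its stop (around px 343,170), the pack sits in the bay, the tape measure hasn't moved, and the hand is clear.

```bash
python3 -c "
from station import ctrl
print(ctrl.hand_in())"
```

```text
the job is handed in; nothing more can be done
None
```

I pressed the release pad home, pushed the lid over onto its stop, drew the hand clear and handed the job in at about 9 s; the cameras show the pack still in the bay and the tape measure unmoved, but the hand-in gave no verdict.

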